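# Clear a jammed tin from the feed chute and reset the feeder

## Robot

A 6-joint arm with a two-finger parallel gripper is mounted at the origin on the work surface. World frame = base frame: x ahead of the robot, y to its left, z up, the work surface at z = 0. Lengths are in mm, angles in rad, forces in N, time in s.
With the tool pointing down it reaches from about 275 to 1000 mm from the base axis. Payload 8.4 kg.
Tool frame: the origin (TCP) lies on the centre line of the jaws, within the pads' length; the fingertips stand manip.tip_extent ahead of it and the grasp point (between the pads) is the TCP (manip.tip_extent is the distance from the TCP to the fingertips, in mm); z points along the fingers, y is the direction in which the jaws open and shut (so a half turn about z gives the same grasp; the last joint's range is limited). The gripper opens to 85 mm and grips with 20 to 120 N. Pads are 22 mm wide; open, the fingers measure 114 mm over their backs; the gripper's body (76 mm by 85 mm) begins 54 mm behind the grasp point. The pads swing forward as they close: fully open they stand 13 mm farther back than shut.
Start: joints at [1.299, 0.353, 1.633, -0, 1.155, -0.002], TCP at [166.585, 602.393, 250.281] pointing down, gripper open.
Joint ranges: [-2.63, 2.63], [-0.92, 2.1], [0.06, 2.66], [-1.3, 4.44], [0, 2.69], [-3.02, 3.02]. Speed limits (rad/s): [2.22, 2.22, 2.79, 3.14, 3.14, 3.14].

## Interface

Orientations are given as a unit quaternion [w, x, y, z].
In Python, from workcell import monitor, snapshot, manip, look_for, regions_of gives the robot as it stands. The module is installed in compiled form; this text tells all that it offers.
- The arm moves only by the tool servo_tool, never from a script. Its argument "increments" is a list of rows, each an object of numbers: "rx", "ry", "rz": the turn, a rotation vector about the tool's x, y, z normalised to -1 to 1, where 1 is pi/4 rad; "x", "y", "z": the shift along the tool's x, y, z normalised to -1 to 1, where 1 is 0.2 m; "jaw": the closure, from -1 (fully open) to 1 (shut). In form: [{"rx": .., "ry": .., "rz": .., "x": .., "y": .., "z": .., "jaw": ..}, ...]. A call has exactly 5 rows; each row is the pose to reach, as a shift and turn from the pose measured when the call began, along the tool's axes at that moment; what a row does not reach only later rows make up. A row lasts 1/8 s, in which the tool goes at most 62.5 mm and 10.7 degrees, less where a joint would pass 70% of its speed; a pose out of reach is approached as far as the arm can. A call with a number of a shift or a turn outside -1 to 1 is refused whole. A call with a gripper value outside its range is refused whole. The fingers move at their own pace and stop on an object; "grip_force" is the grip in N (left out, the last holds). Time passes only in rows, so rows that repeat a pose let the fingers close, or fill a call up. It gives the time, the measured TCP pose, the force and the opening at its end, in the units of the state.
- monitor.state(): the state, without advancing time (a new reading comes with each control period).
- snapshot(name): name is "side" or "top"; returns a dict with "frame" (384x512x3 uint8, red, green, blue), "intrinsics" (3x3 intrinsics, pixels), "position" and "rotation" of the camera in the world. Camera axes: x right, y up, looking along -z (the intrinsics and any distortion apply to the point x, -y, -z); pixel columns grow to the right and rows downward; lengths in mm; the calibration is good to about 2 mm. A picture is of the moment at which its call begins. There is no depth.
- manip.sign_off(): hands the job in, once; it reports no verdict.
Trained networks look in a picture, given as the dict that the camera call returned (one of the last four; its "shot" number tells which), for a name from the list of things; names that differ only in an ending like _2 or _b are one class to them, and where a whole thing is asked for, a point or a joint stands for the part that bears it (a point fixed in the world has none). Each returns a list of dicts, best first, with "confidence" (0 to 1); they miss things now and then, are a little off and sometimes report something else, mostly with a low value. They report only what shows in the picture. A call takes as long as a camera call. They do not tell look-alikes from the thing itself.
- look_for(name, picture): "at" ([x, y, z] in mm, in world coordinates, good to about 4 mm: the middle of the surface that is visible of it).
- regions_of(name, picture): "mask" (384x512 bool, what is visible of it).
The state is a dict: "t": time; "joints": joint angles; "qvel": joint speeds; "tau": joint torques, N m; "ee_pos": TCP position; "eef_rot": TCP orientation; "wrist_force": force on the tool from outside, world axes, zero at the start; "ft_torque": the same for the moment, N m; "finger_gap": finger opening in mm.
Only numpy, scipy, OpenCV 4.12 (cv2) and the standard library are available. Lean on these libraries where they do the work, as an engineer would, in place of code of your own. Each camera call takes 0.05 s, during which the arm holds its last target. There are 200 camera calls.

## Task

The red-banded tin has jammed under the yellow guard lips of the sloping feed chute: gently nudge it back up the chute until it is out from under the lips, without ramming it against the sprung orange gate just above, then lift it out and set it down upright in the red reject tray, not dropping it. Then twist the yellow reset knob clockwise all the way to its stop and let go so that it springs back. Leave the blue-banded tin waiting in the chute, the green-banded tin and the tape roll where they are.

Things in the scene. Friction and masses are not known exactly. Their poses are not given: they have to be found in the camera images.
- chute: Steel feed chute on a dark base plate. Origin on the bench under the chute's middle; x horizontal, in the uphill direction, y across, z up. Its floor rises towards +x at 0.20 rad. Channel 60 mm wide inside, side walls only 10 mm high and 4 mm thick. At the low end a blue infeed box (x -218 to -158 mm, 85 mm high). The tin's contact with chute, guard and gate must stay below 45 N.
- chute_floor (a point): Middle of the chute floor's surface, 75 mm above the chute's origin, axes as the chute's (level, x uphill). The floor runs 150 mm along the slope either way. A yellow guard covers its lower part: high side walls and two lips over the channel's edges (underside 42, top 46 mm above the floor, square to it), with an open slot 44 mm wide along the middle: the tin can be pushed there, but not lifted.
- lips_end (a point): Fixed mark on the floor, mid-range for the upper end of the guard's lips (100 mm long). The guard is clamped anywhere 22.5 mm up or down the slope from here; its place is not measured: it must be felt or seen. Uphill of the lips is an open window where a tin can be lifted out. The guard's side rails are 77 mm wide over all and 10 mm high there.
- gate_mid (a point): Fixed mark on the floor, mid-range for the lower face of the sprung orange gate (40 mm high, across the channel). The gate moves with the guard, 66 mm uphill of the lips' upper end, so also 22.5 mm up or down from here. It yields 12 mm uphill at about 0.9 N/mm, then stops dead, and springs back. A tin just touching the gate is 10 mm clear of the lips.
- tin_mid (a point): Centre of the jammed tin: black closed tin with red band and red disc on its lid, 56 mm diameter, 38 mm high, about 0.12 kg; z along its axis (square to the chute floor at the start), this point 19 mm above its underside. It starts about 75 mm downhill of the chute's middle, wholly or mostly under the lips.
- tin: The same jammed tin; origin at the centre of its underside. A low sprung shoe in the side wall pinches it at the start (4 to 10 N of drag); within 40 mm of uphill travel the shoe lets go and only light friction (up to 1.5 N) is left until the gate is met. It stays where it is left on the slope.
- tray_in (a point): Centre of the inner floor (4 mm above the bench) of the red open reject tray, outside 170 mm (its x) by 160 mm (its y), 28 mm high, walls 4 mm; fixed.
- reset_knob_grip (a point): Grip point of the spring-return reset knob, on its vertical axis, on top of a grey panel 100 x 110 mm and 45 mm high. The yellow grip bar is 46 mm long along this point's x, 12 mm thick along its y and 26 mm high; this point is 14 mm above the black disc (48 mm diameter) on which the bar stands and 12 mm below the bar's top.
- reset_knob (a joint): Angle of the reset knob, rad: 0 at rest, grows clockwise seen from above up to a hard stop at 1.2; a spring (0.04 Nm at rest to 0.16 Nm at the stop) turns it back when let go.
- waiting_tin_mid (a point): Centre of the tin waiting uphill of the gate in the chute, black with blue band, same size, standing loose on the slope; leave alone.
- spare_tin_mid (a point): Centre of a tin standing on the bench, black with green band, same size; leave alone.
- tape_roll: Cardboard tape ring lying on the bench, 70 mm outside diameter, 24 mm high; origin at the centre of its underside; leave alone.
Mind the look-alikes: they are no part of the job. There is more than one size of the part that bears reset_knob_grip; the job needs the largest.

How it is judged:
By the outcome, as a careful person would: the job done as asked, in the order asked, and still so for the second after the job is handed in, with the robot touching nothing.
It also fails if it takes over 72 s, if anything falls off the work surface, if the arm or the gripper's body presses on something with over 40 N, if the wrist force passes 120 N, or if a joint passes its speed limit or range.

## Working session

There is one attempt and no reset: what is moved stays moved. The work goes in short steps, Python scripts to look and compute and a tool call to move; the robot and the scene stay as the last step left them, time stands still between calls to the robot, and variables do not carry over. Pictures are saved under pics/ and viewed, about 8 in all and at most 12, crops included, and the job is handed in when it is done.

Besides the shell and the picture viewer there is one more tool, called after ">>>" as name(argument=value, ...) on one line, values as JSON. servo_tool: Moves the arm, as the interface text tells. Scaled input: -1 to 1 covers 0.2 m each way for a shift and pi/4 rad each way for a turn. Its arguments: {"type":"object","properties":{"increments":{"type":"array"},"grip_force":{"type":"number"}},"required":["increments"]}

```bash
mkdir -p pics; cat > h.py <<'E'
import numpy as np, cv2
from workcell import monitor, snapshot, manip, look_for, regions_of
def save(s,n): cv2.imwrite('pics/'+n,cv2.cvtColor(s['frame'],cv2.COLOR_RGB2BGR))
def proj(s,p):
    q=(np.asarray(p,float)-s['position'])@np.asarray(s['rotation']); q=q*[1,-1,-1]
    u=np.asarray(s['intrinsics'])@q; return u[:2]/u[2]
def ray(s,uv,z):
    d=np.linalg.inv(s['intrinsics'])@[uv[0],uv[1],1]; d=np.asarray(s['rotation'])@(d*[1,-1,-1])
    c=np.asarray(s['position'],float); return c+d*(z-c[2])/d[2]
E
python3 - <<'E'
from h import *
print(monitor.state()); print(manip.tip_extent)
for n in ("top","side"):
    s=snapshot(n); save(s,n+'0.png'); print(n,np.round(s['position']),np.round(s['rotation'],3).tolist(),np.round(s['intrinsics']).tolist(), s.keys())
    for t in ["chute","tin","waiting_tin_mid","spare_tin_mid","reset_knob_grip","tape_roll","tray_in","tin_mid"]:
        try: print(t,[(np.round(r['at']).tolist(),round(r['confidence'],2)) for r in look_for(t,s)[:5]])
        except Exception as e: print(t,e)
im=np.hstack([cv2.imread('pics/top0.png'),cv2.imread('pics/side0.png')])
E
```

```text
{'t': 0.0, 'joints': array([ 1.29860501e+00,  3.53649842e-01,  1.63411454e+00, -2.35296347e-06,
        1.15518872e+00, -2.37430540e-03]), 'qvel': array([ 0.00125016, -0.0001343 ,  0.00091954, -0.00236324, -0.00055708,
       -0.00034201]), 'tau': array([ 1.20172001e-03, -6.05250049e+01, -3.42072988e+01,  1.14380728e-04,
        9.16147255e-03,  2.89362629e-05]), 'ee_pos': array([166.46519674, 601.97251476, 249.56898473]), 'eef_rot': array([-9.20236971e-05,  1.34499148e-01,  9.90913476e-01, -6.73968212e-04]), 'wrist_force': array([0.14025397, 0.27514657, 0.01113991]), 'ft_torque': array([ 0.00846151, -0.01436533,  0.06364936]), 'finger_gap': 85.46624954355225}
19.0
top [ 255.   32. 1067.] [-0.674, -0.083, 0.095, 0.728] [[384.0, 0.0, 261.0], [0.0, 384.0, 195.0], [0.0, 0.0, 1.0]] dict_keys(['frame', 'intrinsics', 'position', 'rotation', 'shot'])
chute [([644.0, 121.0, 72.0], 0.88)]
tin [([669.0, 71.0, 100.0], 0.73)]
waiting_tin_mid [([631.0, 260.0, 132.0], 0.63)]
spare_tin_mid [([360.0, 385.0, 36.0], 0.93), ([641.0, 116.0, 74.0], 0.54)]
reset_knob_grip [([302.0, -187.0, 36.0], 0.57), ([461.0, 103.0, 44.0], 0.5), ([452.0, -68.0, 55.0], 0.47)]
tape_roll [([433.0, 264.0, 25.0], 0.74)]
tray_in [([527.0, -342.0, 4.0], 0.76), ([645.0, 115.0, 76.0], 0.34)]
tin_mid []
side [-143. -626. 1026.] [0.854, 0.345, -0.139, -0.364] [[496.0, 0.0, 258.0], [0.0, 496.0, 196.0], [0.0, 0.0, 1.0]] dict_keys(['frame', 'intrinsics', 'position', 'rotation', 'shot'])
chute [([645.0, 92.0, 61.0], 0.85)]
tin [([671.0, 75.0, 100.0], 0.74)]
waiting_tin_mid [([633.0, 254.0, 134.0], 0.86)]
spare_tin_mid [([354.0, 379.0, 42.0], 0.92)]
reset_knob_grip [([445.0, -70.0, 59.0], 0.85), ([459.0, 104.0, 49.0], 0.62)]
tape_roll [([433.0, 258.0, 22.0], 0.89)]
tray_in []
tin_mid [([675.0, 76.0, 98.0], 0.68)]
```

```bash
python3 - <<'E'
import cv2
for n in('top','side'):
    cv2.imwrite(f'pics/{n}0b.png',cv2.resize(cv2.imread(f'pics/{n}0.png'),(800,600),interpolation=cv2.INTER_CUBIC))
E
```

```text
(no output)
```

View pics/top0b.png

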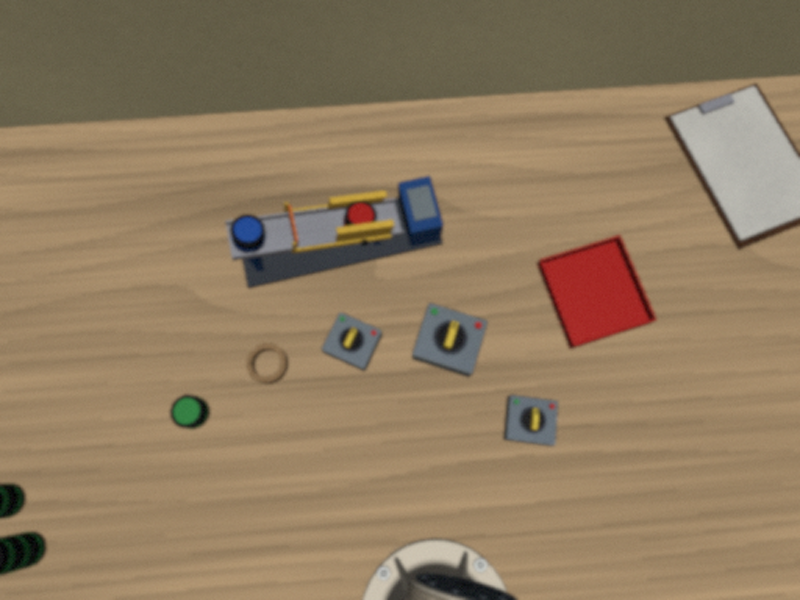

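View pics/side0b.png

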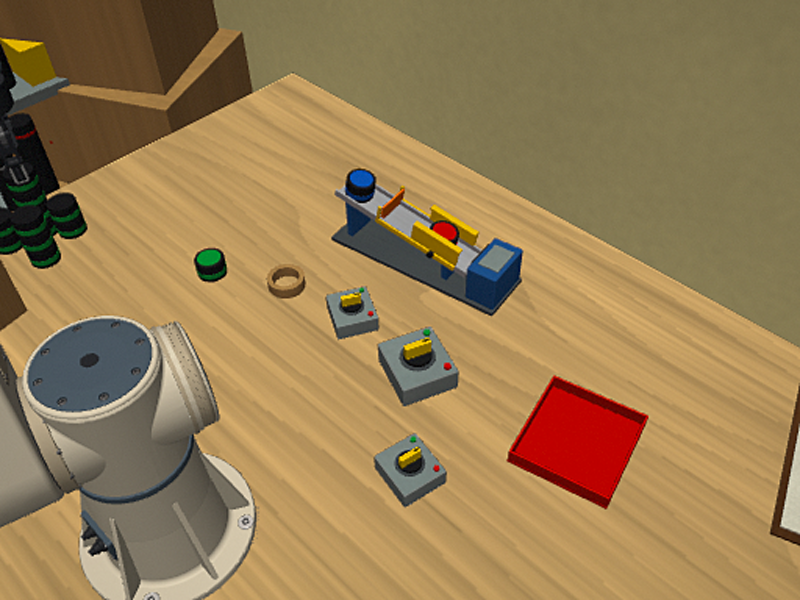

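The top view shows the chute along the upper middle: blue tin at (247,230), orange gate (290,225), red tin under the lips (360,213) and infeed box (420,210). The largest of the three knob panels is at (450,340) and the tray at (597,292). The side view agrees. Next I fit the chute axis and guard from crops.

```bash
python3 - <<'E'
from h import *
from scipy.optimize import least_squares
S={n:snapshot(n) for n in('top','side')}
def blob(im,f):
    r,g,b=[im[...,i].astype(int) for i in range(3)]; m=f(r,g,b).astype('uint8')
    n,l,st,c=cv2.connectedComponentsWithStats(m); return [(st[i,4],c[i].round(1).tolist(),st[i,:4].tolist()) for i in np.argsort(-st[:,4]) if i and st[i,4]>12][:6]
for n,s in S.items():
    im=s['frame']
    print(n,'red',blob(im,lambda r,g,b:(r>120)&(g<60)&(b<60)))
    print(n,'blue',blob(im,lambda r,g,b:(b>100)&(r<70)&(g<110)))
    print(n,'orange',blob(im,lambda r,g,b:(r>130)&(g>50)&(g<0.62*r)&(b<60)))
t=cv2.imread('pics/top0.png')[105:190,135:295]; s=cv2.imread('pics/side0.png')[95:210,200:345]
cv2.imwrite('pics/c.png',np.vstack([cv2.resize(t,(480,255),interpolation=2), cv2.resize(s,(480,345*480//435),interpolation=2)[:345]]))
cv2.imwrite('pics/ct.png',cv2.resize(t,(800,425),interpolation=2));cv2.imwrite('pics/cs.png',cv2.resize(s,(725,575),interpolation=2))
E
```

```text
top red [(np.int32(2863), [380.4, 187.4], [346, 155, 71, 66]), (np.int32(155), [230.5, 136.2], [223, 130, 16, 13])]
top blue [(np.int32(277), [267.5, 131.6], [256, 114, 27, 34]), (np.int32(222), [158.0, 146.3], [150, 139, 17, 16])]
top orange [(np.int32(18), [232.0, 141.8], [227, 141, 12, 3])]
side red [(np.int32(3555), [370.4, 281.4], [326, 241, 89, 79]), (np.int32(111), [284.5, 147.0], [277, 142, 15, 12]), (np.int32(15), [285.9, 233.5], [284, 232, 5, 4]), (np.int32(13), [334.0, 298.6], [330, 296, 9, 6]), (np.int32(13), [361.0, 311.6], [357, 309, 9, 6])]
side blue [(np.int32(273), [315.6, 166.9], [300, 153, 34, 27]), (np.int32(124), [231.0, 113.8], [224, 109, 15, 11])]
side orange [(np.int32(23), [251.7, 126.5], [245, 121, 14, 12])]
```

View pics/ct.png

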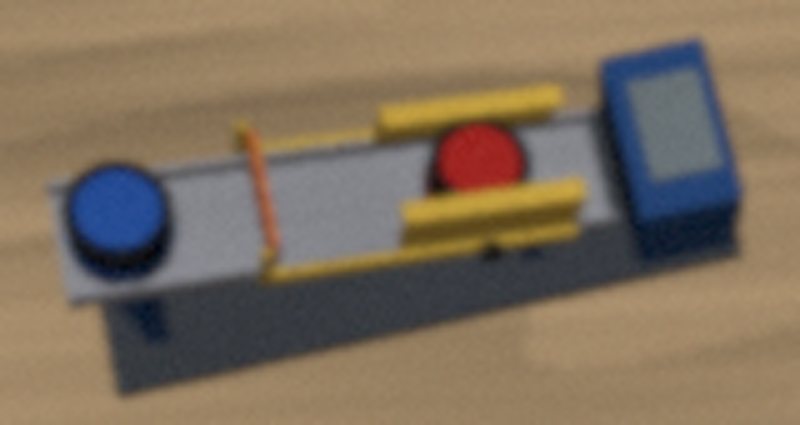

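View pics/cs.png

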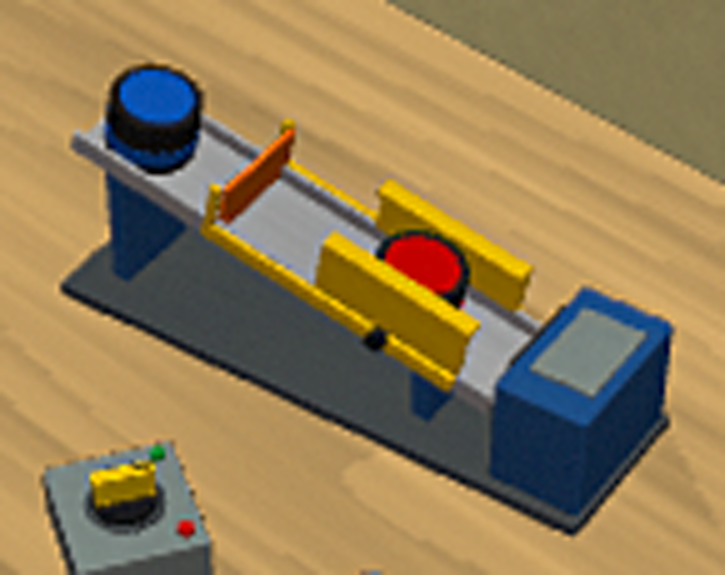

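The crops show red disc (478,158) top and (425,262) side, gate (262,190)/(257,175), upper lip ends near x=380–405 top and (380,183)/(335,233) side. I'll fit the chute model to these corners.

```bash
cat > fit.py <<'E'
from h import *
from scipy.optimize import least_squares
S={n:snapshot(n) for n in('top','side')}
def P(p,s,y,h):  # along slope s, across y, normal h
    a=.2; c=np.array([s*np.cos(a)-h*np.sin(a), y, 75+s*np.sin(a)+h*np.cos(a)])
    C,Sn=np.cos(p[2]),np.sin(p[2]); return np.array([p[0]+C*c[0]-Sn*c[1],p[1]+Sn*c[0]+C*c[1],c[2]])
def B(p,x,y,z):
    C,Sn=np.cos(p[2]),np.sin(p[2]); return np.array([p[0]+C*x-Sn*y,p[1]+Sn*x+C*y,z])
T=lambda u,v:(135+u/5,105+v/5); D=lambda u,v:(200+u/5,95+v/5)
# p: X,Y,yaw,s_blue,s_red,g,w
F=[('top',T(50,187),lambda p:P(p,150,-34,10),'end'),('top',T(70,300),lambda p:P(p,150,34,10),'end'),('side',D(72,140),lambda p:P(p,150,34,10),'end')]
for n,f,c in [('top',T,[(602,62),(700,42),(740,192),(640,218)]),('side',D,[(585,288),(672,325),(590,425),(497,385)])]:
    for (u,v),(x,y) in zip(c,[(-158,-1),(-218,-1),(-218,1),(-158,1)]): F.append((n,f(u,v),lambda p,x=x,y=y:B(p,x,y*p[6],85),'box'))
F+=[('top',(158,146.3),lambda p:P(p,p[3],0,38),'blue'),('side',(231,113.8),lambda p:P(p,p[3],0,38),'blue'),
 ('top',T(478,162),lambda p:P(p,p[4],0,38),'red'),('side',D(424,262),lambda p:P(p,p[4],0,38),'red'),
 ('side',D(222,182),lambda p:P(p,p[5]+66,30,40),'gate'),('side',D(292,130),lambda p:P(p,p[5]+66,-30,40),'gate'),('side',D(222,218),lambda p:P(p,p[5]+66,30,0),'gate'),
 ('side',D(335,233),lambda p:P(p,p[5],22,46),'lip'),('side',D(380,183),lambda p:P(p,p[5],-38.5,46),'lip'),
 ('top',T(378,105),lambda p:P(p,p[5],-38.5,46),'lip'),('top',T(380,138),lambda p:P(p,p[5],-22,46),'lip'),('top',T(403,205),lambda p:P(p,p[5],22,46),'lip')]
def res(p): return np.concatenate([proj(S[n],m(p))-uv for n,uv,m,_ in F])
r=least_squares(res,[645,130,1.75,130,-75,-30,45],loss='soft_l1',x_scale=[10,10,.1,10,10,10,10])
p=r.x; print(p.round(3).tolist())
for (n,uv,m,l),e in zip(F,res(p).reshape(-1,2)): print(n,l,e.round(1))
print('tin centre',P(p,p[4],0,19).round(1),'uphill',[np.cos(p[2]).round(3),np.sin(p[2]).round(3)])
np.save('p.npy',p)
E
python3 fit.py
```

```text
Traceback (most recent call last):
  File "fit.py", line 20, in <module>
    r=least_squares(res,[645,130,1.75,130,-75,-30,45],loss='soft_l1',x_scale=[10,10,.1,10,10,10,10])
  File "fit.py", line 19, in res
    def res(p): return np.concatenate([proj(S[n],m(p))-uv for n,uv,m,_ in F])
                                       ~~~~^^^^^^^^^^^
  File "h.py", line 5, in proj
    q=(np.asarray(p,float)-s['position'])@np.asarray(s['rotation']); q=q*[1,-1,-1]
      ~~~~~~~~~~~~~~~~~~~~~~~~~~~~~~~~~~~^~~~~~~~~~~~~~~~~~~~~~~~~~
ValueError: matmul: Input operand 1 has a mismatch in its core dimension 0, with gufunc signature (n?,k),(k,m?)->(n?,m?) (size 4 is different from 3)
```

The camera rotation is a quaternion, so I convert it.

```bash
cat > h.py <<'E'
import numpy as np, cv2
from scipy.spatial.transform import Rotation as R
from workcell import monitor, snapshot, manip, look_for, regions_of
def q2R(q): return R.from_quat(q,scalar_first=True).as_matrix()
def save(s,n): cv2.imwrite('pics/'+n,cv2.cvtColor(s['frame'],cv2.COLOR_RGB2BGR))
def proj(s,p):
    q=(np.asarray(p,float)-s['position'])@q2R(s['rotation']); q=q*[1,-1,-1]
    u=np.asarray(s['intrinsics'])@q; return u[:2]/u[2]
def ray(s,uv,z):
    d=np.linalg.inv(s['intrinsics'])@[uv[0],uv[1],1]; d=q2R(s['rotation'])@(d*[1,-1,-1])
    c=np.asarray(s['position'],float); return c+d*(z-c[2])/d[2]
E
python3 fit.py
```

```text
[658.126, 153.903, 1.731, 119.391, -73.247, -23.646, 47.051]
top end [-0.5 -0.9]
top end [-0.2  0.2]
side end [ 0.3 -0.7]
top box [-0.6  0.1]
top box [ 0.7 -0.5]
top box [1.1 0.1]
top box [-0.2 -0.2]
side box [-0.5  0.3]
side box [0.7 0.9]
side box [0.1 0.3]
side box [-0.3 -0.3]
top blue [-0.1  1. ]
side blue [-0.2  1. ]
top red [-0.1 -0.2]
side red [-0.3  0.9]
side gate [1.4 1.5]
side gate [-0.6  1.1]
side gate [-0.3  3.8]
side lip [-0.6  0.1]
side lip [ 2.2 -1.1]
top lip [-0.8 -0.6]
top lip [ 0.  -1.6]
top lip [-1.2 -0. ]
tin centre [670.2  79.3  79.1] uphill [np.float64(-0.16), np.float64(0.987)]
```

```bash
cat > go.py <<'E'
from h import *
p=np.load('p.npy'); a=.2
U=np.array([np.cos(a)*np.cos(p[2]),np.cos(a)*np.sin(p[2]),np.sin(a)]); Yc=np.array([-np.sin(p[2]),np.cos(p[2]),0]); N=np.cross(U,Yc)
O=np.array([p[0],p[1],75.])
def C(s,y,h): return O+s*U+y*Yc+h*N
def chR(extra=0,sg=-1):  # tool normal to floor, extra rad: tip leading uphill
    z=-(N*np.cos(extra)-U*np.sin(extra)); y=sg*Yc; return np.column_stack([np.cross(y,z),y,z])
def rel(pos,Rt,st=None):
    st=st or monitor.state(); R0=q2R(st['eef_rot']); d=R0.T@(np.asarray(pos)-st['ee_pos'])/200
    r=R.from_matrix(R0.T@Rt).as_rotvec()/(np.pi/4)
    print('xyz',d.round(3).tolist(),'r',r.round(3).tolist())
def where(st=None):
    st=st or monitor.state(); v=st['ee_pos']-O
    print('t',round(st['t'],2),'suh',[round(float(v@e),1) for e in(U,Yc,N)],'F',[round(float(st['wrist_force']@e),2) for e in(U,Yc,N)],'gap',round(st['finger_gap'],1),'tip',manip.tip_extent,'pos',st['ee_pos'].round(1))
E
python3 - <<'E'
from go import *
where(); print(q2R(monitor.state()['eef_rot']).round(3).tolist())
for sg in(1,-1): rel(C(-125,0,150),chR(.1,sg),)
E
```

```text
t 1.2 suh [545.7, 413.6, 68.2] F [-0.12, 0.05, 0.12] gap 85.6 tip 19.0 pos [166.6 602.4 250.3]
[[-0.964, 0.267, -0.0], [0.267, 0.964, -0.0], [0.0, -0.0, -1.0]]
xyz [-3.284, -2.198, 0.265] r [-0.382, -0.245, -2.526]
xyz [-3.284, -2.198, 0.265] r [-0.218, 0.34, 1.441]
```

>>> servo_tool(increments=[{"x": -0.25, "y": -0.17, "jaw": 1}, {"x": -0.5, "y": -0.34, "jaw": 1}, {"x": -0.75, "y": -0.5, "jaw": 1}, {"x": -1, "y": -0.67, "jaw": 1}, {"x": -1, "y": -0.67, "jaw": 1}], grip_force=20)

```text
validation failed for argument at $.in...
```

>>> servo_tool(increments=[{"x": -0.25, "y": -0.17, "jaw": 1}, {"x": -0.5, "y": -0.34, "jaw": 1}, {"x": -0.75, "y": -0.5, "jaw": 1}, {"x": -1, "y": -0.67, "jaw": 1}, {"x": -1, "y": -0.67, "jaw": 1}])

```text
validation failed for argument at $.in...
```

>>> servo_tool(increments=[{"x": -0.25, "y": -0.17, "jaw": 1}, {"x": -0.5, "y": -0.34, "jaw": 1}, {"x": -0.75, "y": -0.5, "jaw": 1}, {"x": -1, "y": -0.67, "jaw": 1}, {"x": -1, "y": -0.67, "jaw": 1}])

```text
validation failed for argument at $.in...
```

```bash
python3 - <<'E'
from go import *
where(); rel(C(-125,0,150),chR(.1,-1)); print(monitor.state()['joints'].round(2))
E
```

```text
t 1.2 suh [545.7, 413.6, 68.2] F [-0.12, 0.05, 0.12] gap 85.6 tip 19.0 pos [166.6 602.4 250.3]
xyz [-3.284, -2.198, 0.265] r [-0.218, 0.34, 1.441]
[ 1.3   0.35  1.63  0.    1.16 -0.  ]
```

All keys may be required in each row.

>>> servo_tool(increments=[{"rx": 0, "ry": 0, "rz": 0, "x": -0.25, "y": -0.17, "z": 0, "jaw": 1}, {"rx": 0, "ry": 0, "rz": 0, "x": -0.5, "y": -0.34, "z": 0, "jaw": 1}, {"rx": 0, "ry": 0, "rz": 0, "x": -0.75, "y": -0.5, "z": 0, "jaw": 1}, {"rx": 0, "ry": 0, "rz": 0, "x": -1, "y": -0.67, "z": 0, "jaw": 1}, {"rx": 0, "ry": 0, "rz": 0, "x": -1, "y": -0.67, "z": 0, "jaw": 1}], grip_force=20)

```text
t: 1.82
ee_pos: [325.7, 417.1, 250.5]
eef_rot: [0.0, 0.137, 0.991, -0.0]
wrist_force: [-0.0, 1.1, -0.3]
finger_gap: 0.2
```

>>> servo_tool(increments=[{"rx": 0, "ry": 0, "rz": 0.1, "x": -0.3, "y": -0.17, "z": 0, "jaw": 1}, {"rx": 0, "ry": 0, "rz": 0.2, "x": -0.6, "y": -0.34, "z": 0, "jaw": 1}, {"rx": 0, "ry": 0, "rz": 0.3, "x": -0.85, "y": -0.5, "z": 0, "jaw": 1}, {"rx": 0, "ry": 0, "rz": 0.4, "x": -1, "y": -0.67, "z": 0, "jaw": 1}, {"rx": 0, "ry": 0, "rz": 0.5, "x": -1, "y": -0.67, "z": 0, "jaw": 1}])

```text
t: 2.45
ee_pos: [483.7, 231.8, 250.7]
eef_rot: [0.001, 0.33, 0.944, -0.0]
wrist_force: [0.4, 1.0, -0.5]
finger_gap: -0.1
```

```bash
python3 - <<'E'
from go import *
where(); rel(C(-125,0,150),chR(.1,-1)); print(monitor.state()['joints'].round(2))
E
```

```text
t 2.45 suh [137.5, 159.8, 151.4] F [0.79, -0.51, -0.65] gap -0.1 tip 19.0 pos [483.7 231.8 250.7]
xyz [-1.488, -0.272, 0.27] r [-0.14, 0.366, 0.931]
[ 0.44  0.21  1.82 -0.    1.1  -0.45]
```

>>> servo_tool(increments=[{"rx": 0, "ry": 0.1, "rz": 0.2, "x": -0.25, "y": -0.05, "z": 0, "jaw": 1}, {"rx": 0, "ry": 0.15, "rz": 0.4, "x": -0.5, "y": -0.1, "z": 0, "jaw": 1}, {"rx": -0.05, "ry": 0.25, "rz": 0.6, "x": -0.75, "y": -0.15, "z": 0, "jaw": 1}, {"rx": -0.1, "ry": 0.3, "rz": 0.8, "x": -0.9, "y": -0.17, "z": 0, "jaw": 1}, {"rx": -0.14, "ry": 0.366, "rz": 0.93, "x": -1, "y": -0.18, "z": 0, "jaw": 1}])

```text
t: 3.08
ee_pos: [618.8, 78.4, 250.9]
eef_rot: [-0.114, 0.642, 0.752, 0.098]
wrist_force: [-0.6, 0.1, -0.3]
finger_gap: -0.2
```

```bash
python3 - <<'E'
from go import *
where(); rel(C(-125,0,150),chR(.1,-1)); rel(C(-128,0,70),chR(.1,-1));print(monitor.state()['joints'].round(2))
E
```

```text
t 3.08 suh [-31.9, 50.8, 185.9] F [0.15, 0.53, -0.35] gap -0.2 tip 19.0 pos [618.8  78.4 250.9]
xyz [-0.48, 0.256, 0.132] r [0.002, -0.002, -0.005]
xyz [-0.536, 0.255, 0.528] r [0.002, -0.002, -0.005]
[-0.03  0.38  1.63  0.32  1.21 -0.31]
```

>>> servo_tool(increments=[{"rx": 0, "ry": 0, "rz": 0, "x": -0.15, "y": 0.07, "z": 0, "jaw": 1}, {"rx": 0, "ry": 0, "rz": 0, "x": -0.3, "y": 0.15, "z": 0.1, "jaw": 1}, {"rx": 0, "ry": 0, "rz": 0, "x": -0.45, "y": 0.22, "z": 0.25, "jaw": 1}, {"rx": 0, "ry": 0, "rz": 0, "x": -0.53, "y": 0.255, "z": 0.38, "jaw": 1}, {"rx": 0, "ry": 0, "rz": 0, "x": -0.53, "y": 0.255, "z": 0.48, "jaw": 1}])

```text
t: 3.7
ee_pos: [680.6, 15.1, 125.8]
eef_rot: [-0.115, 0.642, 0.751, 0.097]
wrist_force: [-0.4, 0.5, -0.7]
finger_gap: 0.2
```

```bash
python3 - <<'E'
from go import *
where(); rel(C(-127,0,50),chR(.1,-1)); rel(C(-127,0,31),chR(.1,-1))
s=snapshot('side'); f=cv2.cvtColor(s['frame'],cv2.COLOR_RGB2BGR)[60:240,200:380]
s2=snapshot('top'); g=cv2.cvtColor(s2['frame'],cv2.COLOR_RGB2BGR)[85:205,140:300]
cv2.imwrite('pics/d.png',np.hstack([cv2.resize(f,(440,440),interpolation=2),np.vstack([cv2.resize(g,(360,270),interpolation=2),np.zeros((170,360,3),'uint8')])]))
E
```

```text
t 3.7 suh [-127.7, -0.0, 77.7] F [0.45, 0.29, -0.79] gap 0.2 tip 19.0 pos [680.6  15.1 125.8]
xyz [-0.011, -0.0, 0.138] r [0.0, -0.003, -0.006]
xyz [-0.02, -0.0, 0.233] r [0.0, -0.003, -0.006]
```

View pics/d.png

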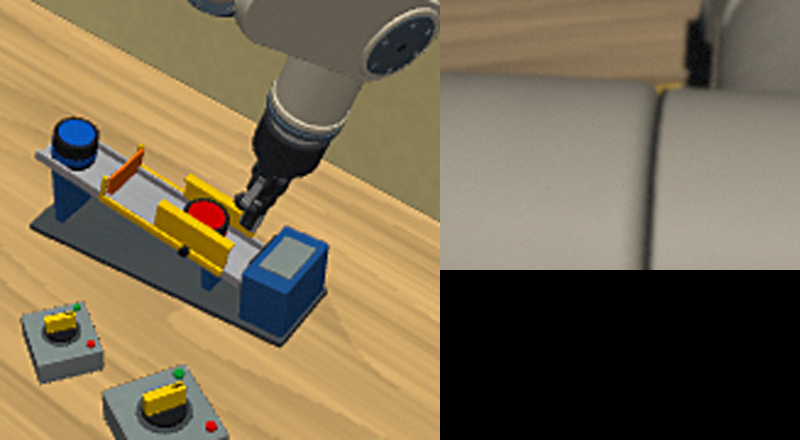

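Picture 5: closed fingers are at (250,225), in line with the slot between the guard's lower end and the box. I lower them.

>>> servo_tool(increments=[{"rx": 0, "ry": 0, "rz": 0, "x": -0.005, "y": 0, "z": 0.05, "jaw": 1}, {"rx": 0, "ry": 0, "rz": 0, "x": -0.01, "y": 0, "z": 0.1, "jaw": 1}, {"rx": 0, "ry": 0, "rz": 0, "x": -0.015, "y": 0, "z": 0.15, "jaw": 1}, {"rx": 0, "ry": 0, "rz": 0, "x": -0.02, "y": 0, "z": 0.2, "jaw": 1}, {"rx": 0, "ry": 0, "rz": 0, "x": -0.02, "y": 0, "z": 0.225, "jaw": 1}])

```text
t: 4.42
ee_pos: [676.9, 25.9, 80.5]
eef_rot: [-0.116, 0.642, 0.752, 0.096]
wrist_force: [0.3, -0.1, -0.8]
finger_gap: 0.1
```

```bash
python3 - <<'E'
from go import *
where(); rel(C(-117,0,32),chR(.1,-1)); rel(C(-97,0,32),chR(.1,-1))
E
```

```text
t 4.42 suh [-125.7, 1.9, 31.1] F [-0.31, -0.3, -0.73] gap 0.1 tip 19.0 pos [676.9  25.9  80.5]
xyz [0.044, 0.009, -0.0] r [-0.005, -0.004, -0.005]
xyz [0.143, 0.009, 0.01] r [-0.005, -0.004, -0.005]
```

>>> servo_tool(increments=[{"rx": 0, "ry": 0, "rz": 0, "x": 0.01, "y": 0.005, "z": 0.001, "jaw": 1}, {"rx": 0, "ry": 0, "rz": 0, "x": 0.02, "y": 0.009, "z": 0.002, "jaw": 1}, {"rx": 0, "ry": 0, "rz": 0, "x": 0.035, "y": 0.009, "z": 0.003, "jaw": 1}, {"rx": 0, "ry": 0, "rz": 0, "x": 0.05, "y": 0.009, "z": 0.005, "jaw": 1}, {"rx": 0, "ry": 0, "rz": 0, "x": 0.065, "y": 0.009, "z": 0.006, "jaw": 1}])

```text
t: 5.05
ee_pos: [676.9, 38.1, 83.3]
eef_rot: [-0.115, 0.642, 0.752, 0.096]
wrist_force: [0.3, -10.9, -0.4]
finger_gap: -0.2
```

```bash
python3 - <<'E'
from go import *
where(); rel(C(-80,0,31),chR(.1,-1))
E
```

```text
t 5.05 suh [-113.4, -0.0, 31.5] F [-10.65, 1.4, 1.8] gap -0.2 tip 19.0 pos [676.9  38.1  83.3]
xyz [0.166, -0.001, 0.019] r [-0.004, -0.002, -0.004]
```

>>> servo_tool(increments=[{"rx": 0, "ry": 0, "rz": 0, "x": 0.015, "y": 0, "z": 0.002, "jaw": 1}, {"rx": 0, "ry": 0, "rz": 0, "x": 0.035, "y": 0, "z": 0.004, "jaw": 1}, {"rx": 0, "ry": 0, "rz": 0, "x": 0.055, "y": 0, "z": 0.006, "jaw": 1}, {"rx": 0, "ry": 0, "rz": 0, "x": 0.075, "y": 0, "z": 0.008, "jaw": 1}, {"rx": 0, "ry": 0, "rz": 0, "x": 0.095, "y": 0, "z": 0.01, "jaw": 1}])

```text
t: 5.68
ee_pos: [674.2, 55.0, 87.0]
eef_rot: [-0.114, 0.642, 0.752, 0.095]
wrist_force: [-0.2, -8.7, -0.1]
finger_gap: -0.0
```

```bash
python3 - <<'E'
from go import *
where(); rel(C(-60,0,31),chR(.1,-1))
E
```

```text
t 5.67 suh [-95.8, -0.0, 31.7] F [-8.4, 1.56, 1.59] gap -0.0 tip 19.0 pos [674.2  55.   87. ]
xyz [0.178, -0.001, 0.021] r [-0.003, 0.002, -0.004]
```

>>> servo_tool(increments=[{"rx": 0, "ry": 0, "rz": 0, "x": 0.02, "y": 0, "z": 0.002, "jaw": 1}, {"rx": 0, "ry": 0, "rz": 0, "x": 0.045, "y": 0, "z": 0.005, "jaw": 1}, {"rx": 0, "ry": 0, "rz": 0, "x": 0.07, "y": 0, "z": 0.008, "jaw": 1}, {"rx": 0, "ry": 0, "rz": 0, "x": 0.095, "y": 0, "z": 0.01, "jaw": 1}, {"rx": 0, "ry": 0, "rz": 0, "x": 0.12, "y": 0, "z": 0.012, "jaw": 1}])

```text
t: 6.3
ee_pos: [670.3, 78.9, 91.8]
eef_rot: [-0.114, 0.642, 0.752, 0.095]
wrist_force: [0.6, -0.3, -1.0]
finger_gap: -0.2
```

```bash
python3 - <<'E'
from go import *
where(); rel(C(-40,0,31),chR(.1,-1))
E
```

```text
t 6.3 suh [-71.1, -0.1, 31.6] F [-0.62, -0.51, -0.93] gap -0.2 tip 19.0 pos [670.3  78.9  91.8]
xyz [0.155, -0.001, 0.018] r [-0.004, 0.001, -0.004]
```

>>> servo_tool(increments=[{"rx": 0, "ry": 0, "rz": 0, "x": 0.02, "y": 0, "z": 0.002, "jaw": 1}, {"rx": 0, "ry": 0, "rz": 0, "x": 0.045, "y": 0, "z": 0.005, "jaw": 1}, {"rx": 0, "ry": 0, "rz": 0, "x": 0.07, "y": 0, "z": 0.008, "jaw": 1}, {"rx": 0, "ry": 0, "rz": 0, "x": 0.095, "y": 0, "z": 0.01, "jaw": 1}, {"rx": 0, "ry": 0, "rz": 0, "x": 0.11, "y": 0, "z": 0.012, "jaw": 1}])

```text
t: 6.92
ee_pos: [666.9, 100.7, 96.1]
eef_rot: [-0.114, 0.642, 0.752, 0.095]
wrist_force: [0.5, -0.6, -0.8]
finger_gap: 0.2
```

```bash
python3 - <<'E'
from go import *
where()
for n in('top','side'):
    s=snapshot(n); f=s['frame'].astype(int); m=((f[...,0]>120)&(f[...,1]<60)&(f[...,2]<60)).astype('uint8')
    _,l,st,c=cv2.connectedComponentsWithStats(m)
    for i in np.argsort(-st[:,4])[1:5]: print(n,st[i],c[i].round(1))
    print('pred lid if tin=TCP+41',proj(s,C(-47+41,0,38)))
    save(s,n+'5.png')
f=cv2.imread('pics/side5.png')[80:220,205:345]; cv2.imwrite('pics/s5.png',cv2.resize(f,(560,560),interpolation=2))
E
```

```text
t 6.92 suh [-48.6, -0.1, 31.4] F [-0.81, -0.4, -0.69] gap 0.2 tip 19.0 pos [666.9 100.7  96.1]
top [399 169  16  41 253] [405.6 194.8]
pred lid if tin=TCP+41 [205.96519769 140.61628977]
side [ 326  241   89   79 3574] [370.5 281.3]
side [258 131  15  11 104] [264.  135.5]
side [354 308  14   8  21] [360.4 311.4]
side [327 295  12   7  19] [332.4 297.9]
pred lid if tin=TCP+41 [265.30804781 136.33693406]
```

View pics/s5.png

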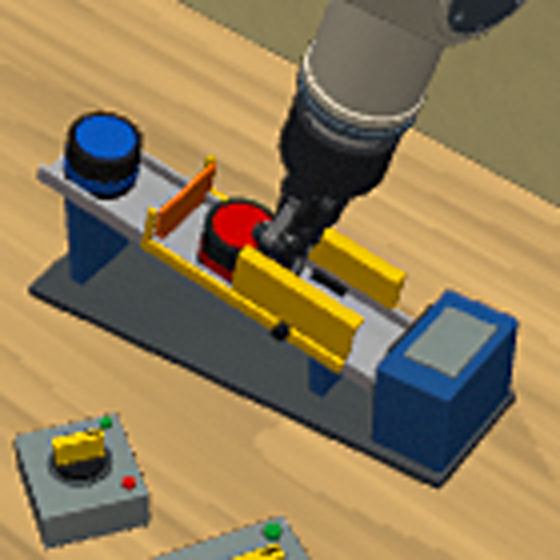

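Picture 6: tin lid at (238,225), sitting at the finger as predicted and still short of the gate (185,200). Continuing slowly.

>>> servo_tool(increments=[{"rx": 0, "ry": 0, "rz": 0, "x": 0.015, "y": 0, "z": 0.001, "jaw": 1}, {"rx": 0, "ry": 0, "rz": 0, "x": 0.03, "y": 0, "z": 0.003, "jaw": 1}, {"rx": 0, "ry": 0, "rz": 0, "x": 0.045, "y": 0, "z": 0.004, "jaw": 1}, {"rx": 0, "ry": 0, "rz": 0, "x": 0.055, "y": 0, "z": 0.005, "jaw": 1}, {"rx": 0, "ry": 0, "rz": 0, "x": 0.06, "y": 0, "z": 0.006, "jaw": 1}])

```text
t: 7.65
ee_pos: [665.0, 112.6, 98.6]
eef_rot: [-0.115, 0.642, 0.752, 0.095]
wrist_force: [0.5, -1.3, -0.6]
finger_gap: 0.0
```

```bash
python3 - <<'E'
from go import *
where()
E
```

```text
t 7.65 suh [-36.4, -0.1, 31.4] F [-1.48, -0.31, -0.36] gap 0.0 tip 19.0 pos [665.  112.6  98.6]
```

>>> servo_tool(increments=[{"rx": 0, "ry": 0, "rz": 0, "x": 0.008, "y": 0, "z": 0.001, "jaw": 1}, {"rx": 0, "ry": 0, "rz": 0, "x": 0.015, "y": 0, "z": 0.0015, "jaw": 1}, {"rx": 0, "ry": 0, "rz": 0, "x": 0.02, "y": 0, "z": 0.002, "jaw": 1}, {"rx": 0, "ry": 0, "rz": 0, "x": 0.025, "y": 0, "z": 0.0025, "jaw": 1}, {"rx": 0, "ry": 0, "rz": 0, "x": 0.025, "y": 0, "z": 0.0025, "jaw": 1}])

```text
t: 8.28
ee_pos: [664.2, 117.5, 99.6]
eef_rot: [-0.115, 0.642, 0.752, 0.095]
wrist_force: [0.7, -0.5, -0.7]
finger_gap: -0.2
```

```bash
python3 - <<'E'
from go import *
where()
s=snapshot('side'); f=s['frame'].astype(int); m=((f[...,0]>120)&(f[...,1]<60)&(f[...,2]<60)).astype('uint8')
_,l,st,c=cv2.connectedComponentsWithStats(m)
for i in np.argsort(-st[:,4])[1:3]: print(st[i],c[i].round(1))
for q in (0,5,10,15): print(q,proj(s,C(q,0,38)))
for _ in range(3): snapshot('side'); where()
E
```

```text
t 8.28 suh [-31.2, -0.2, 31.4] F [-0.73, -0.63, -0.53] gap -0.2 tip 19.0 pos [664.2 117.5  99.6]
[ 326  241   89   79 3574] [370.5 281.3]
[253 128  15  11 102] [259.2 132.6]
0 [263.62210157 135.28258217]
5 [262.21986869 134.40565807]
10 [260.82010366 133.53027731]
15 [259.4228     132.65643583]
t 8.38 suh [-31.3, -0.1, 31.4] F [-0.25, 0.64, -1.44] gap -0.2 tip 19.0 pos [664.1 117.5  99.6]
t 8.43 suh [-31.3, -0.2, 31.4] F [-1.05, -0.77, 0.37] gap 0.3 tip 19.0 pos [664.2 117.5  99.6]
t 8.47 suh [-31.3, -0.2, 31.4] F [-0.6, 0.16, 0.79] gap 0.0 tip 19.0 pos [664.2 117.5  99.6]
```

>>> servo_tool(increments=[{"rx": 0, "ry": 0, "rz": 0, "x": 0.005, "y": 0, "z": 0.0005, "jaw": 1}, {"rx": 0, "ry": 0, "rz": 0, "x": 0.01, "y": 0, "z": 0.001, "jaw": 1}, {"rx": 0, "ry": 0, "rz": 0, "x": 0.015, "y": 0, "z": 0.0015, "jaw": 1}, {"rx": 0, "ry": 0, "rz": 0, "x": 0.018, "y": 0, "z": 0.0018, "jaw": 1}, {"rx": 0, "ry": 0, "rz": 0, "x": 0.018, "y": 0, "z": 0.0018, "jaw": 1}])

```text
t: 9.1
ee_pos: [663.6, 121.1, 100.3]
eef_rot: [-0.115, 0.642, 0.752, 0.095]
wrist_force: [0.6, -1.1, 0.0]
finger_gap: -0.0
```

```bash
python3 - <<'E'
from go import *
where()
for _ in range(3): snapshot('side'); where()
E
```

```text
t 9.1 suh [-27.6, -0.2, 31.4] F [-1.14, -0.37, 0.28] gap -0.0 tip 19.0 pos [663.6 121.1 100.3]
t 9.15 suh [-27.6, -0.1, 31.4] F [0.32, 0.69, -0.81] gap -0.3 tip 19.0 pos [663.6 121.1 100.3]
t 9.2 suh [-27.6, -0.1, 31.4] F [-0.24, -0.15, 0.24] gap 0.5 tip 19.0 pos [663.6 121.1 100.3]
t 9.25 suh [-27.6, -0.2, 31.4] F [-1.19, -0.42, -0.4] gap -0.4 tip 19.0 pos [663.6 121.1 100.3]
```

>>> servo_tool(increments=[{"rx": 0, "ry": 0, "rz": 0, "x": 0.005, "y": 0, "z": 0.0005, "jaw": 1}, {"rx": 0, "ry": 0, "rz": 0, "x": 0.008, "y": 0, "z": 0.001, "jaw": 1}, {"rx": 0, "ry": 0, "rz": 0, "x": 0.012, "y": 0, "z": 0.0012, "jaw": 1}, {"rx": 0, "ry": 0, "rz": 0, "x": 0.014, "y": 0, "z": 0.0014, "jaw": 1}, {"rx": 0, "ry": 0, "rz": 0, "x": 0.014, "y": 0, "z": 0.0014, "jaw": 1}])

```text
t: 9.88
ee_pos: [663.2, 123.7, 100.9]
eef_rot: [-0.114, 0.642, 0.752, 0.095]
wrist_force: [0.2, -4.3, -0.3]
finger_gap: -0.1
```

```bash
python3 - <<'E'
from go import *
for _ in range(4): where(); s=snapshot('side')
save(s,'s6.png'); f=cv2.imread('pics/s6.png')[100:180,215:315]; cv2.imwrite('pics/s6c.png',cv2.resize(f,(700,560),interpolation=2))
E
```

```text
t 9.88 suh [-24.9, -0.2, 31.5] F [-4.25, 0.52, 0.54] gap -0.1 tip 19.0 pos [663.2 123.7 100.9]
t 9.93 suh [-24.9, -0.2, 31.4] F [-3.9, -0.48, 0.51] gap 0.0 tip 19.0 pos [663.2 123.7 100.8]
t 9.97 suh [-24.9, -0.2, 31.4] F [-4.38, -0.15, 0.2] gap -0.5 tip 19.0 pos [663.2 123.7 100.8]
t 10.03 suh [-24.9, -0.2, 31.4] F [-4.04, -1.21, -0.03] gap -0.6 tip 19.0 pos [663.2 123.7 100.8]
```

View pics/s6c.png

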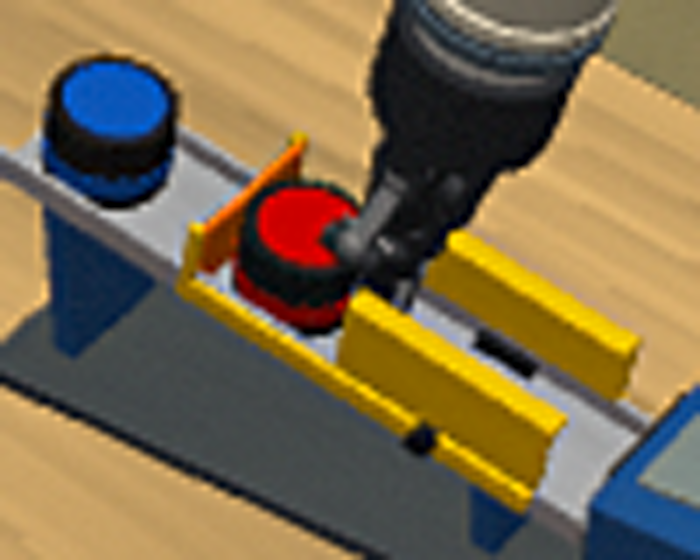

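Picture 7: tin lid (310,225) sits against the gate (250,205), fully uphill of the lips, with a gentle 4 N felt. I back off and rise.

>>> servo_tool(increments=[{"rx": 0, "ry": 0, "rz": 0, "x": -0.01, "y": 0, "z": -0.001, "jaw": 1}, {"rx": 0, "ry": 0, "rz": 0, "x": -0.02, "y": 0, "z": -0.002, "jaw": 1}, {"rx": 0, "ry": 0, "rz": 0, "x": -0.035, "y": 0, "z": -0.003, "jaw": 1}, {"rx": 0, "ry": 0, "rz": 0, "x": -0.055, "y": 0, "z": -0.005, "jaw": 1}, {"rx": 0, "ry": 0, "rz": 0, "x": -0.07, "y": 0, "z": -0.007, "jaw": 1}])

```text
t: 10.7
ee_pos: [665.4, 109.9, 98.0]
eef_rot: [-0.115, 0.642, 0.752, 0.095]
wrist_force: [-0.4, -0.1, 0.4]
finger_gap: 0.1
```

>>> servo_tool(increments=[{"rx": 0, "ry": 0, "rz": 0, "x": 0, "y": 0, "z": -0.1, "jaw": 1}, {"rx": 0, "ry": 0, "rz": 0, "x": 0, "y": 0, "z": -0.2, "jaw": 1}, {"rx": 0, "ry": 0, "rz": 0, "x": 0, "y": 0, "z": -0.35, "jaw": 1}, {"rx": 0, "ry": 0, "rz": 0, "x": 0, "y": 0, "z": -0.45, "jaw": -1}, {"rx": 0, "ry": 0, "rz": 0, "x": 0, "y": 0, "z": -0.5, "jaw": -1}])

```text
t: 11.32
ee_pos: [671.1, 80.3, 195.7]
eef_rot: [-0.114, 0.642, 0.752, 0.096]
wrist_force: [0.7, -0.2, 0.4]
finger_gap: 35.7
```

```bash
python3 - <<'E'
from go import *
where(); rel(C(13,0,100),chR(0,-1)); 
s=snapshot('side'); f=s['frame'].astype(int); m=((f[...,0]>120)&(f[...,1]<60)&(f[...,2]<60)).astype('uint8')
_,l,st,c=cv2.connectedComponentsWithStats(m)
for i in np.argsort(-st[:,4])[1:3]: print(st[i],c[i].round(1))
for q in (5,10,15): print(q,proj(s,C(q,0,38)))
E
```

```text
t 11.32 suh [-49.2, -1.1, 133.1] F [-0.27, -0.62, 0.46] gap 35.7 tip 19.0 pos [671.1  80.3 195.7]
xyz [0.293, -0.006, 0.196] r [-0.001, -0.126, -0.003]
[ 326  241   89   79 3569] [370.5 281.3]
[252 127  15  11 130] [259.3 132.2]
5 [262.21986869 134.40565807]
10 [260.82010366 133.53027731]
15 [259.4228     132.65643583]
```

>>> servo_tool(increments=[{"rx": 0, "ry": -0.03, "rz": 0, "x": 0.08, "y": -0.003, "z": 0.02, "jaw": -1}, {"rx": 0, "ry": -0.06, "rz": 0, "x": 0.16, "y": -0.006, "z": 0.05, "jaw": -1}, {"rx": 0, "ry": -0.09, "rz": 0, "x": 0.24, "y": -0.006, "z": 0.1, "jaw": -1}, {"rx": 0, "ry": -0.126, "rz": 0, "x": 0.295, "y": -0.006, "z": 0.15, "jaw": -1}, {"rx": 0, "ry": -0.126, "rz": 0, "x": 0.295, "y": -0.006, "z": 0.196, "jaw": -1}])

```text
t: 12.0
ee_pos: [658.9, 148.3, 175.3]
eef_rot: [-0.076, 0.645, 0.758, 0.064]
wrist_force: [-0.2, 0.2, -0.1]
finger_gap: 85.5
```

```bash
python3 - <<'E'
from go import *
where(); rel(C(13.5,0,55),chR(0,-1));rel(C(13.5,0,30),chR(0,-1))
E
```

```text
t 12.0 suh [14.4, 0.2, 99.5] F [0.22, 0.2, -0.1] gap 85.5 tip 19.0 pos [658.9 148.3 175.3]
xyz [-0.005, 0.001, 0.222] r [-0.002, -0.0, -0.001]
xyz [-0.005, 0.001, 0.347] r [-0.002, -0.0, -0.001]
```

>>> servo_tool(increments=[{"rx": 0, "ry": 0, "rz": 0, "x": 0, "y": 0, "z": 0.08, "jaw": -1}, {"rx": 0, "ry": 0, "rz": 0, "x": -0.005, "y": 0, "z": 0.16, "jaw": -1}, {"rx": 0, "ry": 0, "rz": 0, "x": -0.005, "y": 0, "z": 0.24, "jaw": -1}, {"rx": 0, "ry": 0, "rz": 0, "x": -0.005, "y": 0, "z": 0.31, "jaw": -1}, {"rx": 0, "ry": 0, "rz": 0, "x": -0.005, "y": 0, "z": 0.347, "jaw": -1}])

```text
t: 12.62
ee_pos: [656.3, 161.0, 105.8]
eef_rot: [-0.077, 0.645, 0.758, 0.064]
wrist_force: [0.1, -0.0, -0.6]
finger_gap: 85.4
```

```bash
python3 - <<'E'
from go import *
where(); rel(C(13.5,0,30),chR(0,-1))
s=snapshot('side'); save(s,'s7.png'); f=cv2.imread('pics/s7.png')[100:180,215:315]; cv2.imwrite('pics/s7c.png',cv2.resize(f,(700,560),interpolation=2))
E
```

```text
t 12.62 suh [13.2, 0.7, 28.7] F [-0.16, -0.12, -0.54] gap 85.4 tip 19.0 pos [656.3 161.  105.8]
xyz [0.001, 0.003, -0.006] r [-0.003, -0.0, -0.001]
```

View pics/s7c.png

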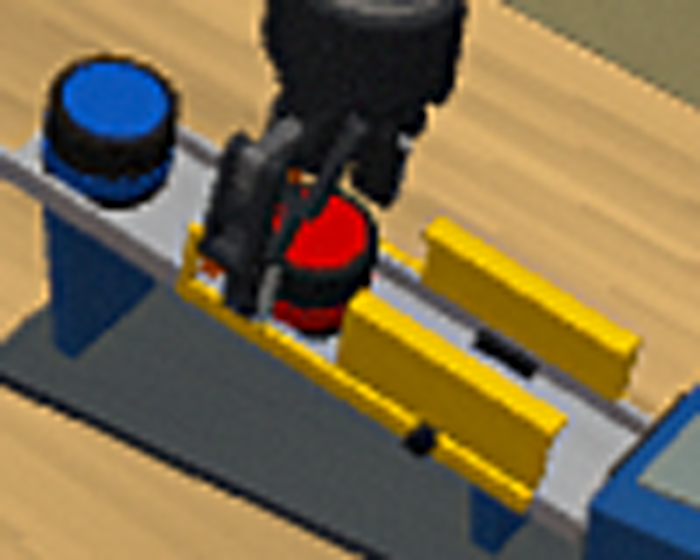

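```bash
python3 - <<'E'
from go import *
s=snapshot('side'); k=lambda q:((proj(s,q)-[215,100])*7).round()
print('lid',[k(C(13,28*np.sin(t),38)+U*28*np.cos(t)) for t in np.arange(0,6.28,np.pi/2)],k(C(13,0,38)))
print('base low edge',k(C(13-28,0,0)), 'near', k(C(13,28,0)))
for h in(10,20,30,40):print('finger outer face h',h,k(C(13-11,57,h)),k(C(13+11,57,h)),k(C(2,45,h)))
E
```

```text
lid [array([260., 197.]), array([276., 267.]), array([370., 265.]), array([353., 196.])] [315. 231.]
base low edge [355. 328.] near [262. 330.]
finger outer face h 10 [246. 366.] [204. 338.] [263. 350.]
finger outer face h 20 [250. 349.] [207. 322.] [267. 333.]
finger outer face h 30 [253. 333.] [210. 305.] [270. 317.]
finger outer face h 40 [257. 316.] [213. 288.] [274. 300.]
```

>>> servo_tool(increments=[{"rx": 0, "ry": 0, "rz": 0, "x": -0.003, "y": 0.003, "z": 0.01, "jaw": -1}, {"rx": 0, "ry": 0, "rz": 0, "x": -0.005, "y": 0.003, "z": 0.018, "jaw": -1}, {"rx": 0, "ry": 0, "rz": 0, "x": -0.005, "y": 0.003, "z": 0.018, "jaw": -0.3}, {"rx": 0, "ry": 0, "rz": 0, "x": -0.005, "y": 0.003, "z": 0.018, "jaw": 0.2}, {"rx": 0, "ry": 0, "rz": 0, "x": -0.005, "y": 0.003, "z": 0.018, "jaw": 0.6}], grip_force=30)

```text
t: 13.35
ee_pos: [657.0, 160.8, 102.8]
eef_rot: [-0.077, 0.645, 0.758, 0.064]
wrist_force: [-0.8, -1.3, 4.1]
finger_gap: 55.1
```

```bash
python3 - <<'E'
from go import *
where()
E
```

```text
t 13.35 suh [12.4, -0.0, 25.9] F [-0.33, 1.02, 4.27] gap 55.1 tip 19.0 pos [657.  160.8 102.8]
```

>>> servo_tool(increments=[{"rx": 0, "ry": 0, "rz": 0, "x": 0, "y": 0, "z": 0, "jaw": 0.6}, {"rx": 0, "ry": 0, "rz": 0, "x": 0, "y": 0, "z": -0.03, "jaw": 0.6}, {"rx": 0, "ry": 0, "rz": 0, "x": 0, "y": 0, "z": -0.1, "jaw": 0.6}, {"rx": 0, "ry": 0, "rz": 0, "x": 0, "y": 0, "z": -0.2, "jaw": 0.6}, {"rx": 0, "ry": 0, "rz": 0, "x": 0, "y": 0, "z": -0.35, "jaw": 0.6}])

```text
t: 13.98
ee_pos: [659.3, 146.7, 172.8]
eef_rot: [-0.077, 0.645, 0.758, 0.064]
wrist_force: [0.7, 0.4, -1.4]
finger_gap: 55.1
```

```bash
python3 - <<'E'
from go import *
where()
def rr(n,s,zt,c):
    m=regions_of(n,s)[0]['mask']; 
    return m
s=snapshot('side'); print('tin',[(r['at'].round() if hasattr(r['at'],'round') else r['at'],r['confidence']) for r in look_for('tin',s)[:2]])
save(s,'s8.png')
t=snapshot('top')
# tray: outer top rim, z=28, from red mask in top view
f=t['frame'].astype(int); m=((f[...,0]>90)&(f[...,1]<70)&(f[...,2]<70)).astype('uint8')
_,l,st,c=cv2.connectedComponentsWithStats(m); i=np.argsort(-st[:,4])[1]; print(st[i],c[i])
pts=np.argwhere(l==i)[:,::-1]; w=np.array([ray(t,q,28)[:2] for q in pts],'float32'); b=cv2.minAreaRect(w); print('tray top',b)
f=s['frame'].astype(int); m=((f[...,0]>90)&(f[...,1]<60)&(f[...,2]<60)).astype('uint8')
_,l,st,c=cv2.connectedComponentsWithStats(m); i=np.argsort(-st[:,4])[1]
w=np.array([ray(s,q,20)[:2] for q in np.argwhere(l==i)[:,::-1]],'float32'); print('tray side',cv2.minAreaRect(w))
E
```

```text
t 13.97 suh [12.3, 0.0, 97.3] F [-0.02, -0.78, -1.47] gap 55.1 tip 19.0 pos [659.3 146.7 172.8]
tin [([651.6, 129.3, 179.3], 0.63)]
[ 346  151   74   68 2721] [383.7938258  184.41124587]
tray top ((523.9487915039062, -338.77691650390625), (170.39712524414062, 157.14422607421875), 13.241683959960938)
tray side ((522.0944213867188, -336.4388427734375), (187.10055541992188, 161.64793395996094), 13.180492401123047)
```

View pics/s8.png

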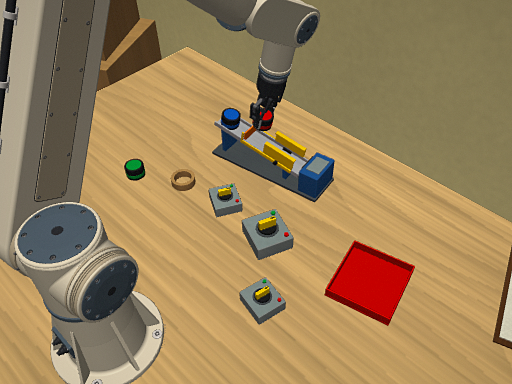

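Picture 9: the tin is gripped and clear above the chute at (265,118), with the tray rim centre near world (524,-339).

```bash
cat >> go.py <<'E'
def upR(yaw_vec):  # tool down, tool y along horizontal vec
    y=np.r_[np.asarray(yaw_vec,float)[:2],0]; y/=np.linalg.norm(y); z=np.array([0,0,-1.]); return np.column_stack([np.cross(y,z),y,z])
E
python3 - <<'E'
from go import *
rel([632,-20,190],upR(-Yc)); print(monitor.state()['joints'].round(2), upR(-Yc).round(2).tolist())
E
```

```text
xyz [-0.769, -0.276, -0.236] r [0.003, -0.255, -0.001]
[ 0.12  0.51  1.59  0.23  1.06 -0.15] [[-0.16, 0.99, 0.0], [0.99, 0.16, 0.0], [0.0, 0.0, -1.0]]
```

>>> servo_tool(increments=[{"rx": 0, "ry": -0.05, "rz": 0, "x": -0.15, "y": -0.06, "z": -0.06, "jaw": 0.6}, {"rx": 0, "ry": -0.1, "rz": 0, "x": -0.32, "y": -0.12, "z": -0.11, "jaw": 0.6}, {"rx": 0, "ry": -0.15, "rz": 0, "x": -0.5, "y": -0.18, "z": -0.16, "jaw": 0.6}, {"rx": 0, "ry": -0.2, "rz": 0, "x": -0.65, "y": -0.23, "z": -0.2, "jaw": 0.6}, {"rx": 0, "ry": -0.255, "rz": 0, "x": -0.77, "y": -0.276, "z": -0.236, "jaw": 0.6}])

```text
t: 14.75
ee_pos: [631.2, -21.5, 189.3]
eef_rot: [0.001, 0.649, 0.761, 0.0]
wrist_force: [0.8, 0.7, -1.5]
finger_gap: 55.2
```

```bash
python3 - <<'E'
from go import *
where();rel([580,-180,180],upR(-Yc));rel([524,-339,180],upR(-Yc)); print(monitor.state()['joints'].round(2))
E
```

```text
t 14.75 suh [-142.8, 54.6, 145.5] F [0.24, -0.94, -1.54] gap 55.2 tip 19.0 pos [631.2 -21.5 189.3]
xyz [-0.742, -0.378, 0.047] r [0.002, 0.002, -0.002]
xyz [-1.483, -0.781, 0.047] r [0.002, 0.002, -0.002]
[-0.04  0.42  1.67 -0.    1.04 -0.19]
```

>>> servo_tool(increments=[{"rx": 0, "ry": 0, "rz": 0, "x": -0.15, "y": -0.08, "z": 0, "jaw": 0.6}, {"rx": 0, "ry": 0, "rz": 0, "x": -0.35, "y": -0.19, "z": 0, "jaw": 0.6}, {"rx": 0, "ry": 0, "rz": 0, "x": -0.55, "y": -0.29, "z": 0, "jaw": 0.6}, {"rx": 0, "ry": 0, "rz": 0, "x": -0.75, "y": -0.39, "z": 0, "jaw": 0.6}, {"rx": 0, "ry": 0, "rz": 0, "x": -0.9, "y": -0.47, "z": 0, "jaw": 0.6}])

```text
t: 15.38
ee_pos: [565.8, -215.5, 188.8]
eef_rot: [0.001, 0.649, 0.761, -0.0]
wrist_force: [-0.1, -0.8, -1.2]
finger_gap: 55.4
```

>>> servo_tool(increments=[{"rx": 0, "ry": 0, "rz": 0, "x": -0.15, "y": -0.08, "z": 0.05, "jaw": 0.6}, {"rx": 0, "ry": 0, "rz": 0, "x": -0.3, "y": -0.16, "z": 0.15, "jaw": 0.6}, {"rx": 0, "ry": 0, "rz": 0, "x": -0.45, "y": -0.24, "z": 0.2, "jaw": 0.6}, {"rx": 0, "ry": 0, "rz": 0, "x": -0.56, "y": -0.3, "z": 0.25, "jaw": 0.6}, {"rx": 0, "ry": 0, "rz": 0, "x": -0.58, "y": -0.31, "z": 0.3, "jaw": 0.6}])

```text
t: 16.0
ee_pos: [522.1, -340.8, 127.9]
eef_rot: [0.0, 0.65, 0.76, -0.0]
wrist_force: [0.4, -0.0, -1.1]
finger_gap: 55.0
```

```bash
python3 - <<'E'
from go import *
where();rel([524,-339,45],upR(-Yc));rel([524,-339,33],upR(-Yc)); print(monitor.state()['joints'].round(2))
E
```

```text
t 16.0 suh [-446.8, 213.3, 144.6] F [-0.27, -0.36, -1.03] gap 55.0 tip 19.0 pos [ 522.1 -340.8  127.9]
xyz [0.008, 0.011, 0.415] r [0.0, 0.001, -0.005]
xyz [0.008, 0.011, 0.475] r [0.0, 0.001, -0.005]
[-0.58  0.48  1.73 -0.    0.92 -0.74]
```

>>> servo_tool(increments=[{"rx": 0, "ry": 0, "rz": 0, "x": 0, "y": 0, "z": 0.1, "jaw": 0.6}, {"rx": 0, "ry": 0, "rz": 0, "x": 0.008, "y": 0.01, "z": 0.2, "jaw": 0.6}, {"rx": 0, "ry": 0, "rz": 0, "x": 0.008, "y": 0.01, "z": 0.3, "jaw": 0.6}, {"rx": 0, "ry": 0, "rz": 0, "x": 0.008, "y": 0.01, "z": 0.4, "jaw": 0.6}, {"rx": 0, "ry": 0, "rz": 0, "x": 0.008, "y": 0.01, "z": 0.455, "jaw": 0.6}])

```text
t: 16.62
ee_pos: [523.4, -338.4, 35.2]
eef_rot: [-0.001, 0.649, 0.76, -0.0]
wrist_force: [0.3, 0.9, -1.2]
finger_gap: 55.1
```

>>> servo_tool(increments=[{"rx": 0, "ry": 0, "rz": 0, "x": 0, "y": 0, "z": 0.007, "jaw": 0.6}, {"rx": 0, "ry": 0, "rz": 0, "x": 0, "y": 0, "z": 0.014, "jaw": 0.6}, {"rx": 0, "ry": 0, "rz": 0, "x": 0, "y": 0, "z": 0.018, "jaw": 0.6}, {"rx": 0, "ry": 0, "rz": 0, "x": 0, "y": 0, "z": 0.022, "jaw": 0.6}, {"rx": 0, "ry": 0, "rz": 0, "x": 0, "y": 0, "z": 0.022, "jaw": 0.6}])

```text
t: 17.25
ee_pos: [523.5, -338.5, 31.1]
eef_rot: [-0.0, 0.649, 0.76, -0.0]
wrist_force: [0.3, 0.4, -1.9]
finger_gap: 55.0
```

Expected contact is near z 30, so I step down gently.

>>> servo_tool(increments=[{"rx": 0, "ry": 0, "rz": 0, "x": 0, "y": 0, "z": 0.004, "jaw": 0.6}, {"rx": 0, "ry": 0, "rz": 0, "x": 0, "y": 0, "z": 0.007, "jaw": 0.6}, {"rx": 0, "ry": 0, "rz": 0, "x": 0, "y": 0, "z": 0.01, "jaw": 0.6}, {"rx": 0, "ry": 0, "rz": 0, "x": 0, "y": 0, "z": 0.01, "jaw": 0.6}, {"rx": 0, "ry": 0, "rz": 0, "x": 0, "y": 0, "z": 0.01, "jaw": 0.6}])

```text
t: 17.88
ee_pos: [523.6, -338.6, 30.1]
eef_rot: [-0.0, 0.649, 0.76, -0.0]
wrist_force: [-2.5, 2.1, 10.1]
finger_gap: 55.0
```

>>> servo_tool(increments=[{"rx": 0, "ry": 0, "rz": 0, "x": 0, "y": 0, "z": -0.001, "jaw": 0.6}, {"rx": 0, "ry": 0, "rz": 0, "x": 0, "y": 0, "z": -0.001, "jaw": 0.1}, {"rx": 0, "ry": 0, "rz": 0, "x": 0, "y": 0, "z": -0.001, "jaw": -0.5}, {"rx": 0, "ry": 0, "rz": 0, "x": 0, "y": 0, "z": -0.001, "jaw": -1}, {"rx": 0, "ry": 0, "rz": 0, "x": 0, "y": 0, "z": -0.001, "jaw": -1}])

```text
t: 18.5
ee_pos: [523.7, -338.6, 30.3]
eef_rot: [-0.0, 0.649, 0.76, -0.0]
wrist_force: [0.1, 0.5, -0.3]
finger_gap: 85.3
```

>>> servo_tool(increments=[{"rx": 0, "ry": 0, "rz": 0, "x": 0, "y": 0, "z": -0.05, "jaw": -1}, {"rx": 0, "ry": 0, "rz": 0, "x": 0, "y": 0, "z": -0.15, "jaw": -1}, {"rx": 0, "ry": 0, "rz": 0, "x": 0, "y": 0, "z": -0.35, "jaw": -1}, {"rx": 0, "ry": 0, "rz": 0, "x": 0, "y": 0, "z": -0.6, "jaw": -1}, {"rx": 0, "ry": 0, "rz": 0, "x": 0, "y": 0, "z": -0.75, "jaw": -1}])

```text
t: 19.12
ee_pos: [524.7, -339.3, 184.7]
eef_rot: [0.002, 0.649, 0.76, 0.0]
wrist_force: [0.6, -0.2, 0.7]
finger_gap: 85.4
```

```bash
python3 - <<'E'
from go import *
where()
s=snapshot('side'); t=snapshot('top'); 
for n,z in(('side',s),('top',t)):
    print(n,[(np.round(r['at']).tolist(),round(r['confidence'],2)) for r in look_for('reset_knob_grip',z)])
    print(n,'tin',[(np.round(r['at']).tolist(),round(r['confidence'],2)) for r in look_for('tin',z)])
    c0=proj(z,[448,-69,71]); f=z['frame'].astype(int); m=((f[...,0]>150)&(f[...,1]>110)&(f[...,2]<90)).astype('uint8')
    _,l,st,c=cv2.connectedComponentsWithStats(m)
    for i in range(1,len(st)):
        if st[i,4]>15 and np.hypot(*(c[i]-c0))<25:
            pts=np.argwhere(l==i)[:,::-1]; w=np.array([ray(z,q,71)[:2] for q in pts],'float32'); print(n,'bar',st[i],c[i].round(1),cv2.minAreaRect(w), ray(z,c[i],71).round(1)); print(cv2.boxPoints(cv2.minAreaRect(w)).round(0).tolist())
a=cv2.cvtColor(s['frame'],cv2.COLOR_RGB2BGR)[200:330,230:420]; cv2.imwrite('pics/n.png',cv2.resize(a,(760,520),interpolation=2))
E
```

```text
t 19.12 suh [-434.4, 210.5, 200.0] F [-0.14, -0.53, 0.71] gap 85.4 tip 19.0 pos [ 524.7 -339.3  184.7]
side [([448.0, -70.0, 59.0], 0.56), ([299.0, -192.0, 43.0], 0.44)]
side tin [([514.0, -342.0, 44.0], 0.88)]
side bar [258 216  18   9  65] [266.3 220.1] ((458.1529235839844, -57.27386474609375), (13.351067543029785, 45.364017486572266), 67.3737564086914) [456.4 -56.7  71. ]
[[435.0, -55.0], [477.0, -72.0], [482.0, -60.0], [440.0, -42.0]]
top [([461.0, 104.0, 41.0], 0.67)]
top tin [([524.0, -342.0, 45.0], 0.6)]
```

View pics/n.png

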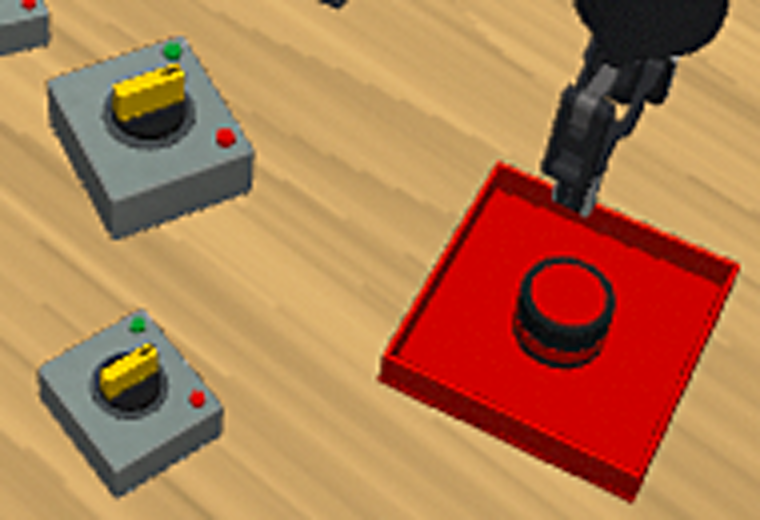

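Picture 10: the tin stands upright in the tray at (565,310). The large knob's bar is at (150,92). I fit its 46x12x26 box to the yellow masks in both views.

```bash
cat > knob.py <<'E'
from go import *
from scipy.optimize import minimize
D=[]
for n in('top','side'):
    z=snapshot(n)
    z['frame']=cv2.cvtColor(cv2.imread(f'pics/{n}0.png'),cv2.COLOR_BGR2RGB)
    f=z['frame'].astype(float); sat=np.clip((np.minimum(f[...,0],f[...,1])-f[...,2]-20)/90,0,1)
    u,v=proj(z,[450,-68,65]).round().astype(int); sl=np.s_[v-14:v+15,u-14:u+15]; D.append((z,sat[sl],u-14,v-14))
def sil(z,p,u0,v0,K=8):
    x,y,zb,th=p; c,s=np.cos(th),np.sin(th); q=[]
    for a in(-23,23):
        for b in(-6,6):
            for h in(0,26): q.append(proj(z,[x+c*a-s*b,y+s*a+c*b,zb+h]))
    q=((np.array(q)-[u0,v0]+.5)*K*16).astype(np.int32); h=cv2.convexHull(q); m=np.zeros((29*K,29*K),np.uint8)
    cv2.fillConvexPoly(m,h,255,shift=4); return cv2.resize(m,(29,29),interpolation=cv2.INTER_AREA)/255.
def cost(p): return sum(((cv2.GaussianBlur(sil(z,p,u,v),(0,0),.7)-g)**2).sum() for z,g,u,v in D)+((p[2]-52)/6)**2
best=None
for t0 in np.arange(-1.5,1.6,.5):
    r=minimize(cost,[450,-70,52,t0],method='Nelder-Mead',options=dict(initial_simplex=[[450,-70,52,t0],[458,-70,52,t0],[450,-62,52,t0],[450,-70,58,t0],[450,-70,52,t0+.4]],maxiter=400))
    if best is None or r.fun<best.fun: best=r
print(best.x.round(2),best.fun, cost([best.x[0],best.x[1]+4,best.x[2],best.x[3]]),[round(g.sum(),1) for _,g,_,_ in D],[round(sil(z,best.x,u,v).sum(),1) for z,g,u,v in D])
x,y,zb,th=best.x; rel([x,y,200],upR([-np.sin(th),np.cos(th)]));rel([x,y,200],upR([np.sin(th),-np.cos(th)])); print(monitor.state()['joints'].round(2))
E
python3 knob.py
```

```text
[ 4.5276e+02 -6.2250e+01  5.6480e+01 -3.8000e-01] 34.46296679827424 75.87897638775188 [np.float64(69.3), np.float64(182.5)] [np.float64(91.8), np.float64(191.6)]
xyz [1.418, -0.132, -0.102] r [-0.001, -0.003, -1.316]
xyz [1.418, -0.132, -0.102] r [-0.004, 0.002, 2.684]
[-0.58  0.42  1.7  -0.    1.02 -0.73]
```

>>> servo_tool(increments=[{"rx": 0, "ry": 0, "rz": -0.13, "x": 0.2, "y": -0.02, "z": 0, "jaw": -1}, {"rx": 0, "ry": 0, "rz": -0.26, "x": 0.4, "y": -0.04, "z": 0, "jaw": -1}, {"rx": 0, "ry": 0, "rz": -0.4, "x": 0.6, "y": -0.06, "z": 0, "jaw": -1}, {"rx": 0, "ry": 0, "rz": -0.53, "x": 0.8, "y": -0.08, "z": 0, "jaw": -1}, {"rx": 0, "ry": 0, "rz": -0.66, "x": 0.9, "y": -0.09, "z": 0, "jaw": -1}])

```text
t: 20.15
ee_pos: [475.9, -161.4, 178.6]
eef_rot: [-0.003, 0.431, 0.902, -0.0]
wrist_force: [-0.3, -0.5, 0.7]
finger_gap: 85.4
```

```bash
python3 - <<'E'
from go import *
where(); th=-.38; rel([453,-62,130],upR([-np.sin(th),np.cos(th)])); print(monitor.state()['joints'].round(2))
E
```

```text
t 20.15 suh [-255.9, 230.3, 157.5] F [-0.32, 0.4, 0.74] gap 85.4 tip 19.0 pos [ 475.9 -161.4  178.6]
xyz [0.457, 0.224, 0.244] r [-0.001, -0.006, -0.651]
[-0.33  0.25  1.96  0.    0.94 -1.01]
```

>>> servo_tool(increments=[{"rx": 0, "ry": 0, "rz": -0.15, "x": 0.12, "y": 0.06, "z": 0, "jaw": -1}, {"rx": 0, "ry": 0, "rz": -0.3, "x": 0.25, "y": 0.12, "z": 0.05, "jaw": -1}, {"rx": 0, "ry": 0, "rz": -0.45, "x": 0.37, "y": 0.18, "z": 0.1, "jaw": -1}, {"rx": 0, "ry": 0, "rz": -0.6, "x": 0.457, "y": 0.224, "z": 0.17, "jaw": -1}, {"rx": 0, "ry": 0, "rz": -0.651, "x": 0.457, "y": 0.224, "z": 0.22, "jaw": -1}])

```text
t: 20.78
ee_pos: [451.9, -60.8, 133.6]
eef_rot: [-0.004, 0.187, 0.982, 0.001]
wrist_force: [-0.2, -1.1, 0.2]
finger_gap: 85.4
```

```bash
python3 - <<'E'
from go import *
where(); th=-.38; rel([453,-62,80],upR([-np.sin(th),np.cos(th)])); print(monitor.state()['joints'].round(2))
s=snapshot('side');a=cv2.cvtColor(s['frame'],cv2.COLOR_RGB2BGR)[160:260,215:335]; cv2.imwrite('pics/k.png',cv2.resize(a,(720,600),interpolation=2))
print((proj(s,[453,-62,82.5])-[215,160])*6,(proj(s,[453,-62,56.5])-[215,160])*6)
E
```

```text
t 20.77 suh [-163.8, 237.9, 93.0] F [-1.02, 0.41, 0.4] gap 85.4 tip 19.0 pos [451.9 -60.8 133.6]
xyz [-0.009, -0.004, 0.268] r [-0.0, -0.01, 0.005]
[-0.14  0.26  2.08  0.    0.81 -1.33]
[311.51894225 353.70962093] [311.48010385 393.8383392 ]
```

View pics/k.png

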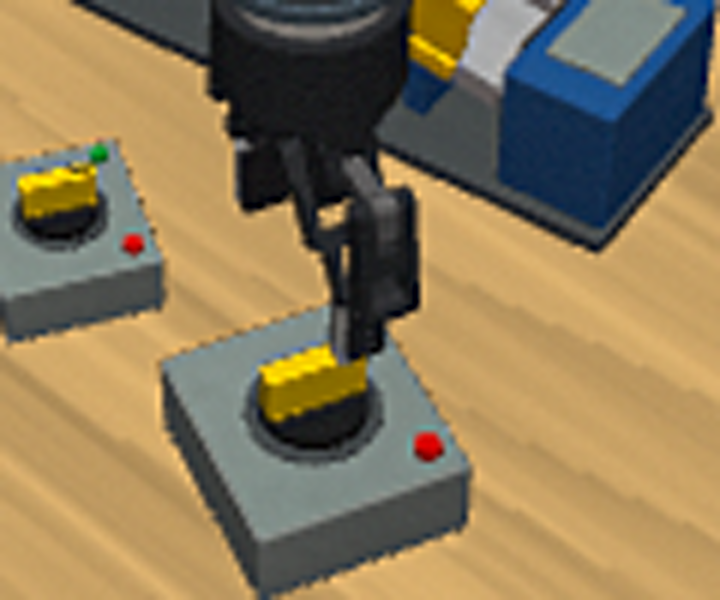

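Picture 11: the fingers straddle the bar at (313,380), and the fit's bar base (311,394) agrees. Descending to close.

>>> servo_tool(increments=[{"rx": 0, "ry": -0.01, "rz": 0.005, "x": -0.005, "y": -0.002, "z": 0.07, "jaw": -1}, {"rx": 0, "ry": -0.01, "rz": 0.005, "x": -0.009, "y": -0.004, "z": 0.14, "jaw": -1}, {"rx": 0, "ry": -0.01, "rz": 0.005, "x": -0.009, "y": -0.004, "z": 0.21, "jaw": -1}, {"rx": 0, "ry": -0.01, "rz": 0.005, "x": -0.009, "y": -0.004, "z": 0.255, "jaw": -1}, {"rx": 0, "ry": -0.01, "rz": 0.005, "x": -0.009, "y": -0.004, "z": 0.268, "jaw": -1}], grip_force=20)

```text
t: 21.45
ee_pos: [452.2, -62.5, 78.4]
eef_rot: [-0.001, 0.189, 0.982, -0.0]
wrist_force: [0.4, 0.3, -0.7]
finger_gap: 85.4
```

>>> servo_tool(increments=[{"rx": 0, "ry": 0, "rz": 0, "x": 0, "y": 0, "z": 0, "jaw": -0.3}, {"rx": 0, "ry": 0, "rz": 0, "x": 0, "y": 0, "z": 0, "jaw": 0.2}, {"rx": 0, "ry": 0, "rz": 0, "x": 0, "y": 0, "z": 0, "jaw": 0.7}, {"rx": 0, "ry": 0, "rz": 0, "x": 0, "y": 0, "z": 0, "jaw": 1}, {"rx": 0, "ry": 0, "rz": 0, "x": 0, "y": 0, "z": 0, "jaw": 1}])

```text
t: 22.08
ee_pos: [452.1, -63.1, 78.8]
eef_rot: [-0.001, 0.188, 0.982, -0.001]
wrist_force: [-3.1, -6.8, 6.0]
finger_gap: 11.4
```

```bash
python3 - <<'E'
from go import *
st=monitor.state(); R0=q2R(st['eef_rot']); print('tool F',(R0.T@st['wrist_force']).round(1),'M',(R0.T@st['ft_torque']).round(3),st['ee_pos'].round(1),st['finger_gap'],'yaw of bar',np.arctan2(R0[1,0],R0[0,0]))
E
```

```text
tool F [ 0.4 -7.5 -5.9] M [1.046 0.051 0.112] [452.1 -63.1  78.8] 11.428618587308023 yaw of bar 2.762739687579376
```

>>> servo_tool(increments=[{"rx": 0, "ry": 0, "rz": 0, "x": 0, "y": -0.005, "z": -0.004, "jaw": 1}, {"rx": 0, "ry": 0, "rz": 0.1, "x": 0, "y": -0.005, "z": -0.004, "jaw": 1}, {"rx": 0, "ry": 0, "rz": 0.2, "x": 0, "y": -0.005, "z": -0.004, "jaw": 1}, {"rx": 0, "ry": 0, "rz": 0.3, "x": 0, "y": -0.005, "z": -0.004, "jaw": 1}, {"rx": 0, "ry": 0, "rz": 0.4, "x": 0, "y": -0.005, "z": -0.004, "jaw": 1}], grip_force=45)

```text
t: 22.7
ee_pos: [452.0, -63.4, 79.1]
eef_rot: [-0.001, 0.341, 0.94, -0.0]
wrist_force: [4.8, 4.0, -11.0]
finger_gap: 10.7
```

```bash
cat > k.py <<'E'
from go import *
st=monitor.state(); R0=q2R(st['eef_rot']); print('tool F',(R0.T@st['wrist_force']).round(1),'M',(R0.T@st['ft_torque']).round(3),'Mworld',st['ft_torque'].round(3),st['ee_pos'].round(1),round(st['finger_gap'],1),'cw turned',round(2.7627-np.arctan2(R0[1,0],R0[0,0]),3),'j6',st['joints'][5].round(2),'t',st['t'])
E
python3 k.py
```

```text
tool F [-1.1  6.2 11. ] M [-1.112 -0.003 -0.013] Mworld [ 0.852 -0.716  0.012] [452.  -63.4  79.1] 10.7 cw turned 0.317 j6 -1.02 t 22.7
```

>>> servo_tool(increments=[{"rx": 0, "ry": 0, "rz": 0.12, "x": 0, "y": 0.002, "z": 0.003, "jaw": 1}, {"rx": 0, "ry": 0, "rz": 0.24, "x": 0, "y": 0.002, "z": 0.003, "jaw": 1}, {"rx": 0, "ry": 0, "rz": 0.36, "x": 0, "y": 0.002, "z": 0.003, "jaw": 1}, {"rx": 0, "ry": 0, "rz": 0.48, "x": 0, "y": 0.002, "z": 0.003, "jaw": 1}, {"rx": 0, "ry": 0, "rz": 0.6, "x": 0, "y": 0.002, "z": 0.003, "jaw": 1}])

```text
t: 23.32
ee_pos: [452.1, -63.3, 78.9]
eef_rot: [-0.001, 0.552, 0.834, -0.001]
wrist_force: [-3.3, -1.8, 6.9]
finger_gap: 10.8
```

```bash
python3 k.py
```

```text
tool F [-0.3 -3.7 -6.9] M [ 0.493 -0.05  -0.074] Mworld [-0.238  0.434  0.074] [452.1 -63.3  78.9] 10.8 cw turned 0.791 j6 -0.54 t 23.325
```

>>> servo_tool(increments=[{"rx": 0, "ry": 0, "rz": 0.12, "x": 0, "y": -0.001, "z": -0.001, "jaw": 1}, {"rx": 0, "ry": 0, "rz": 0.24, "x": 0, "y": -0.001, "z": -0.001, "jaw": 1}, {"rx": 0, "ry": 0, "rz": 0.36, "x": 0, "y": -0.001, "z": -0.001, "jaw": 1}, {"rx": 0, "ry": 0, "rz": 0.46, "x": 0, "y": -0.001, "z": -0.001, "jaw": 1}, {"rx": 0, "ry": 0, "rz": 0.54, "x": 0, "y": -0.001, "z": -0.001, "jaw": 1}])

```text
t: 23.95
ee_pos: [452.0, -63.3, 79.0]
eef_rot: [-0.0, 0.716, 0.698, -0.001]
wrist_force: [0.9, 0.6, -5.1]
finger_gap: 10.8
```

```bash
python3 k.py
```

```text
tool F [0.6 0.9 5.1] M [-0.252  0.032 -0.224] Mworld [ 0.026 -0.252  0.225] [452.  -63.3  79. ] 10.8 cw turned 1.217 j6 -0.12 t 23.95
```

>>> servo_tool(increments=[{"rx": 0, "ry": 0, "rz": 0.04, "x": 0, "y": 0, "z": 0, "jaw": 1}, {"rx": 0, "ry": 0, "rz": 0.08, "x": 0, "y": 0, "z": 0, "jaw": 1}, {"rx": 0, "ry": 0, "rz": 0.12, "x": 0, "y": 0, "z": 0, "jaw": 1}, {"rx": 0, "ry": 0, "rz": 0.12, "x": 0, "y": 0, "z": 0, "jaw": 1}, {"rx": 0, "ry": 0, "rz": 0.12, "x": 0, "y": 0, "z": 0, "jaw": 1}])

```text
t: 24.58
ee_pos: [452.0, -63.3, 79.0]
eef_rot: [-0.0, 0.748, 0.664, -0.001]
wrist_force: [0.1, -0.4, -0.5]
finger_gap: 10.6
```

```bash
python3 k.py
```

```text
tool F [-0.4  0.1  0.5] M [-0.035  0.045 -1.484] Mworld [ 0.043 -0.039  1.484] [452.  -63.3  79. ] 10.6 cw turned 1.31 j6 -0.02 t 24.575
```

The 1.48 Nm reaction confirms the hard stop. I release and rise.

>>> servo_tool(increments=[{"rx": 0, "ry": 0, "rz": -0.1, "x": 0, "y": 0, "z": 0, "jaw": 1}, {"rx": 0, "ry": 0, "rz": -0.1, "x": 0, "y": 0, "z": 0, "jaw": -1}, {"rx": 0, "ry": 0, "rz": -0.1, "x": 0, "y": 0, "z": 0, "jaw": -1}, {"rx": 0, "ry": 0, "rz": -0.1, "x": 0, "y": 0, "z": 0, "jaw": -1}, {"rx": 0, "ry": 0, "rz": -0.1, "x": 0, "y": 0, "z": 0, "jaw": -1}])

```text
t: 25.2
ee_pos: [452.0, -63.4, 79.1]
eef_rot: [-0.0, 0.721, 0.693, -0.001]
wrist_force: [-0.3, -0.4, -0.2]
finger_gap: 82.0
```

>>> servo_tool(increments=[{"rx": 0, "ry": 0, "rz": 0, "x": 0, "y": 0, "z": -0.05, "jaw": -1}, {"rx": 0, "ry": 0, "rz": 0, "x": 0, "y": 0, "z": -0.2, "jaw": -1}, {"rx": 0, "ry": 0, "rz": 0, "x": 0, "y": 0, "z": -0.45, "jaw": -1}, {"rx": 0, "ry": 0, "rz": 0, "x": 0, "y": 0, "z": -0.7, "jaw": -1}, {"rx": 0, "ry": 0, "rz": 0, "x": 0, "y": 0, "z": -0.8, "jaw": -1}])

```text
t: 25.82
ee_pos: [453.4, -63.4, 242.8]
eef_rot: [0.002, 0.721, 0.693, 0.001]
wrist_force: [-0.6, -0.1, -0.1]
finger_gap: 85.3
```

```bash
python3 - <<'E'
from go import *
where()
s=snapshot('side'); save(s,'fin.png'); cv2.imwrite('pics/fin2.png',cv2.resize(cv2.imread('pics/fin.png'),(800,600),interpolation=2))
for t in["tin","waiting_tin_mid","spare_tin_mid","tape_roll","reset_knob_grip"]: print(t,[(np.round(r['at']).tolist(),round(r['confidence'],2)) for r in look_for(t,s)[:3]])
E
```

```text
t 25.82 suh [-144.8, 236.8, 200.6] F [-0.02, 0.62, -0.06] gap 85.3 tip 19.0 pos [453.4 -63.4 242.8]
tin [([511.0, -340.0, 42.0], 0.9)]
waiting_tin_mid [([631.0, 257.0, 132.0], 0.85), ([431.0, 259.0, 22.0], 0.21)]
spare_tin_mid [([354.0, 379.0, 43.0], 0.63)]
tape_roll [([435.0, 255.0, 19.0], 0.66), ([446.0, -70.0, 61.0], 0.54)]
reset_knob_grip [([295.0, -194.0, 45.0], 0.75), ([459.0, 105.0, 48.0], 0.71), ([445.0, -72.0, 63.0], 0.67)]
```

View pics/fin2.png

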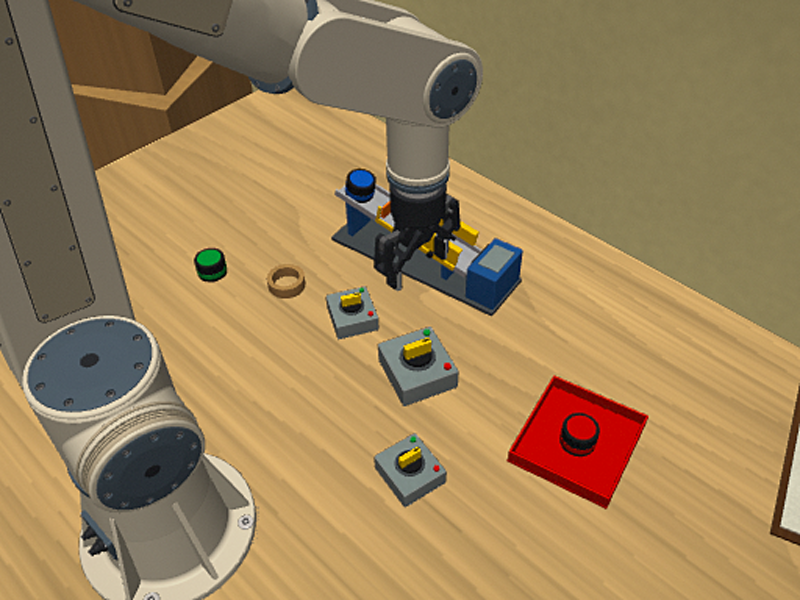

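Picture 12: the tin stands upright in the tray (580,432) and the knob is back at rest (418,350). The blue tin, green tin and tape roll are where they were, and the gripper touches nothing. Handing in.

```bash
python3 -c "
from workcell import manip; print(manip.sign_off())"
```

```text
the job is handed in; nothing more can be done
None
```

The job is done and handed in at about 26 s of the 72 s allowed. `sign_off` reports no verdict.

- **Nudge:** I pushed the tin up the chute with the closed fingers in the slot. The drag read about 8–11 N until the shoe let go. I eased it on until the gate was felt at about 4 N, then backed off.
- **Lift and set-down:** I gripped the tin across its sides in the open window, lifted it square to the floor and carried it to the red tray. It touched down at about 10 N before I released it.
- **Knob:** I turned the bar on the largest panel clockwise until it met the hard stop. The tool turned about 1.31 rad and the reaction was 1.5 Nm. Then I let go.

**Last checks:** The final side picture shows the red-banded tin upright in the tray and the knob back at its starting angle. The blue-banded tin, green-banded tin and tape roll were within 3–4 mm of their first positions. The gripper was clear of everything, with wrist force near zero.

No check failed. The knob's return was judged by eye from that picture, not measured.

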